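# Roll the turned rollers into the track, bolt them in and zero the counter

### The arm

A 6-joint arm with a two-finger parallel gripper is mounted at the origin on the work surface; the furniture and walls round the work are solid. World frame = base frame: x ahead of the robot, y to its left, z up, the work surface at z = 0. Lengths are in m, angles in degrees, forces in N, time in s.
With the tool pointing down it reaches from about 0.325 to 0.85 m from the base axis. Payload 15.5 kg.
Tool frame: the origin (TCP) lies midway between the tips of the shut fingers; the grasp point (between the pads) lies 19 mm behind it; z points along the fingers, y is the line along which they close (so a half turn about z gives the same grasp; the last joint's range is limited). The gripper opens to 91 mm and grips with 3 to 60 N. Pads are 32 mm wide; open, the fingers measure 118 mm over their backs; the gripper's body (76 mm by 178 mm) begins 60 mm behind the grasp point.
Start: joints at [71.133, 28.281, 77.091, -0, 74.628, -5.472], TCP at [0.145, 0.608, 0.214] pointing down, gripper open.
Joint ranges: [-166.48, 166.48], [-47.26, 123.95], [12.59, 153.08], [-70.14, 250.14], [6.76, 159.57], [-176.63, 176.63]. Speed limits (degrees/s): [108.29, 108.29, 147.25, 172.46, 172.46, 172.46].

### API

Orientations are given as a 3x3 rotation matrix whose columns are the frame's x, y, z axes.
In Python, from bench import ctrl gives the robot as it stands. The module is installed in compiled form; this text tells all that it offers. Calls block until the motion is done:
- ctrl.goto(position, orientation): joint-space move of the TCP to a pose.
- ctrl.move_l(position, vel=0.15, ori=None, contact_N=None): straight line of the TCP; ori=None keeps the orientation; vel is the mean speed in m/s. With contact_N (N) it stops when the force on the tool has changed by that much, and returns True; else False.
- ctrl.movej(angles): joint-space move.
- ctrl.command_gripper(opening): opening from 0.0 (shut) to 1.0 (fully open); the grip force is fixed at half the most; returns when the fingers have stopped.
- ctrl.sleep(seconds).
- ctrl.ik(position, orientation): joint angles nearest the present ones, or None.
- ctrl.read_camera(name): name is "scene" or "top" or "wrist"; returns the picture (420x560x3 uint8, blue, green, red); there is no depth.
- ctrl.camera_params(name): a dict with "fx", "fy", "cx", "cy" (pixels), "D" ([k1, k2, p1, p2, k3] as OpenCV has them; the pictures are not rectified), "pose" (4x4, takes a point from camera to world coordinates); the wrist camera has in their place "T_tool_cam" (4x4, takes a point from camera to tool coordinates, whose origin is the TCP and whose axes are the flange's). Camera axes: x right, y up, looking along -z (the intrinsics and any distortion apply to the point x, -y, -z); pixel columns grow to the right and rows downward; lengths in m; the calibration is good to about 2 mm. A picture is of the moment at which its call begins: read the wrist's pose just before it. camera_params takes no time and is no camera call.
A pose or a line that the arm cannot do raises ctrl.MotionError and nothing moves.
- ctrl.sign_off(): hands the job in; it is judged then, once.
Readings, each from a call of its own:
- ctrl.current_t(): time.
- ctrl.current_q(): joint angles.
- ctrl.current_dq(): joint speeds.
- ctrl.current_effort(): joint torques, N m.
- ctrl.current_tool_pos(): TCP position.
- ctrl.current_eef_rot(): TCP orientation.
- ctrl.current_contact_force(): force on the tool from outside, world axes, zero at the start.
- ctrl.current_wrist_torque(): the same for the moment, N m.
- ctrl.current_grip_width(): opening from 0.0 (shut) to 1.0 (fully open).
- ctrl.current_grasp_force(): force on a finger pad.
Only numpy, scipy, OpenCV 4.12 (cv2) and the standard library are available. Lean on these libraries where they do the work, as an engineer would, in place of code of your own. Each camera call takes 0.05 s, during which the arm holds its last target. There are 200 camera calls.

### The job

Load the batch: draw the barrel bolt right back, lay every wooden roller from the notched rest crosswise in the infeed half of the track, behind the red bolt line, then roll them all gently past that line into the bay with the held push paddle, never handling a roller with the fingers there. Slide the bolt fully home into its keeper to lock them in, stand the paddle upright on its black pad again, and turn the counter's reset knob back to its zero stop. Leave the square tube, the masking tape and the screw carton where they lie.

Things in the scene. Friction and masses are not known exactly. Their poses are not given: they have to be found in the camera images.
- track: fixed wooden roller track; origin on the table under the lane's middle line. x runs along the lane from the open infeed end (x -0.120) to the end stop (x 0.100), y across, z up. Lane floor level at z 0.012; lane 62 mm wide between walls 8 mm thick, tops at z 0.030. Bolt channel outside the -y wall (y -0.155 to -0.040), keeper outside the +y wall at x 0.020, tops at z 0.033
- bolt_line (a point): middle of the red bolt line on the lane floor, at track x 0.020; the bolt rod, 10 mm thick, crosses here, axis 11 mm above the floor. The infeed half lies behind it (track x -0.104 to 0.015), the bay past it (x 0.025 to 0.100: 75 mm long, room for three rollers). Axes as the track's
- end_stop (a point): foot of the end stop's face on the lane floor, at track x 0.100; the stop is 28 mm high. Axes as the track's
- sill (a point): middle of the top of a sill across the lane's infeed end, 4 mm above the lane floor, 6 mm wide, at track x -0.107; beyond it the lane is open. Axes as the track's
- bolt (a joint): slide of the barrel bolt along the track's +y, m: 0 = drawn right back, lane open; 0.080 = fully home, its nose 6 mm beyond the +y wall, in the keeper. Friction about 2.5 N, stays where left
- bolt_handle (a point): middle of the bolt's upright round red handle, 16 mm thick, 32 mm tall (16 mm above and below this point), top at z 0.079; moves with the bolt: at track x 0.020, y -0.130 + joint, z 0.063. Its surroundings up to 15 mm below the point are free
- roller_a_centre (a point): centre of a wooden roller, a plain round dowel 22 mm thick and 56 mm long, 30 g, lacquered: it slips easily on another roller or on the paddle (friction about 0.25); x lies along the roller's axis. None if absent
- roller_b_centre (a point): a roller like roller_a, or None
- roller_c_centre (a point): a roller like roller_a, or None
- paddle_grip (a point): grip point of the push paddle, 88 mm above its underside. Heavy steel foot 40 mm (x) by 50 mm (y), 16 mm high, faced with slick white plastic at its +x and -x ends (20 mm from this point); on it an upright blue handle 20 mm (x) by 34 mm (y) to 112 mm above the underside. It stands upright by itself, 300 g; z is up
- pad: fixed black rubber pad, 80 by 80 mm, 3 mm thick, with yellow edge lines, the paddle's place; origin on the table under its middle
- counter: fixed grey batch counter box, 72 by 72 mm, 34 mm high, with the reset knob on top; origin on the table under its middle. The red zero tick is at its -x side. Axis of the knob through the middle
- counter_knob (a joint): angle of the reset knob, rad: 0 = at its zero stop (white line on the knob towards the red tick, the counter's -x), growing clockwise seen from above; turn it anticlockwise to reset. Its grip bar lies along the counter's x at 0. Light friction (0.04 N m), stays where left
- counter_knob_grip (a point): on the knob's axis, at the height to grip its bar: a bar 38 mm long and 14 mm thick whose top is 7 mm above this point, the knob's round flange 23 mm below it
- tube_piece: bystander: piece of brown square tube, 30x100x30 mm, lying right of the track
- masking_tape: bystander: roll of masking tape, 100 mm wide, 24 mm high, behind the fence
- screw_box: bystander: carton of screws, 55x85x40 mm, behind the fence
- rest: fixed wooden rest on which the rollers lie at the start; origin on the table under its middle, 54 mm (its x) by 164 mm (its y); three shallow notches 56 mm apart along its y, each 24 mm wide between cleats whose tops are at z 0.052; a roller lies along the rest's x across two rails (clear gap of 34 mm between them), its axis 57 mm above the table
Mind the look-alikes: they are no part of the job. Of the things like the part that bears paddle_grip, leave any that is turquoise; of the rest the smaller one is meant.

How it is judged:
By the outcome, as a careful person would: the job done as asked, in the order asked, and still so for the second after the job is handed in, with the robot touching nothing.
Of roller_a, roller_b, roller_c only 2 to 3 are there at a start; the rules pass over those that are not, and their reading is None.
At some moment in a run one of paddle may be knocked a few centimetres aside while the robot is not near it.
Once in a run the grip may slacken for a moment while it holds something.
It also fails if it takes over 208 s, if anything falls off the work surface, if the arm or the gripper's body presses on something with over 40 N, if the wrist force passes 120 N, or if a joint passes its speed limit or range.

## Working session

There is one attempt and no reset: what is moved stays moved. The work goes in short steps, each a Python script; the robot and the scene stay as the last script left them, time stands still between calls to the robot, and variables do not carry over. Pictures are saved under pics/ and viewed, at most 14 in all, crops included, and the job is handed in when it is done.

```bash
mkdir -p pics; ls; cat > h.py <<'E'
import numpy as np, cv2
from bench import ctrl
def cam(n): 
    p=ctrl.camera_params(n); K=np.array([[p['fx'],0,p['cx']],[0,p['fy'],p['cy']],[0,0,1.]])
    if 'pose' in p: T=np.array(p['pose'])
    else:
        M=np.eye(4); M[:3,:3]=ctrl.current_eef_rot(); M[:3,3]=ctrl.current_tool_pos(); T=M@np.array(p['T_tool_cam'])
    return K,np.array(p['D'],float),T
def ray(c,uv,z):
    K,D,T=c; q=cv2.undistortPoints(np.array(uv,float).reshape(-1,1,2),K,D).reshape(-1,2)
    d=np.c_[q[:,0],-q[:,1],-np.ones(len(q))]@T[:3,:3].T; o=T[:3,3]
    return o+d*((z-o[2])/d[:,2])[:,None]
def proj(c,P):
    K,D,T=c; P=(np.atleast_2d(P)-T[:3,3])@T[:3,:3]; P=P*[1,-1,-1]
    return cv2.projectPoints(P,np.zeros(3),np.zeros(3),K,D)[0].reshape(-1,2)
E
python3 - <<'E'
from h import *
np.set_printoptions(precision=3,suppress=True)
for n in ('top','scene','wrist'):
    c=cam(n); im=ctrl.read_camera(n); cv2.imwrite(f'pics/{n}0.png',im); print(n,c[0][0],c[1],c[2])
    cv2.imwrite(f'pics/{n}0b.png',cv2.resize(im,(800,600),interpolation=cv2.INTER_CUBIC))
E
```

```text
pics
top [541.662   0.    279.73 ] [0.061 0.    0.    0.    0.   ] [[ 0.024  0.996 -0.082  0.322]
 [-1.     0.024  0.001 -0.034]
 [ 0.003  0.082  0.997  1.718]
 [ 0.     0.     0.     1.   ]]
scene [381.192   0.    270.622] [-0.092  0.     0.     0.     0.   ] [[ 0.722  0.268 -0.638 -0.214]
 [-0.692  0.281 -0.665 -0.744]
 [ 0.001  0.921  0.389  0.507]
 [ 0.     0.     0.     1.   ]]
wrist [354.276   0.    276.367] [-0.01  0.    0.    0.    0.  ] [[ 0.231 -0.937 -0.262  0.07 ]
 [ 0.973  0.222  0.063  0.626]
 [-0.001 -0.269  0.963  0.383]
 [ 0.     0.     0.     1.   ]]
```

View pics/top0b.png

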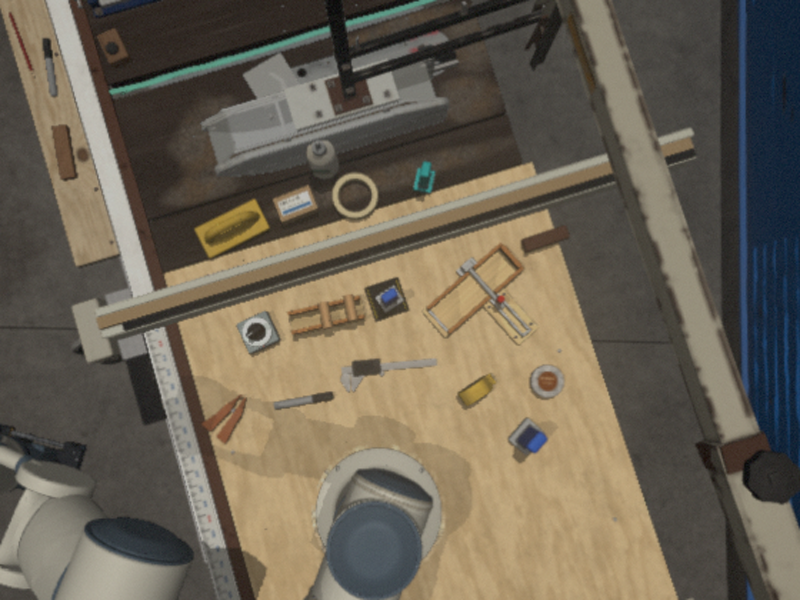

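View pics/scene0b.png

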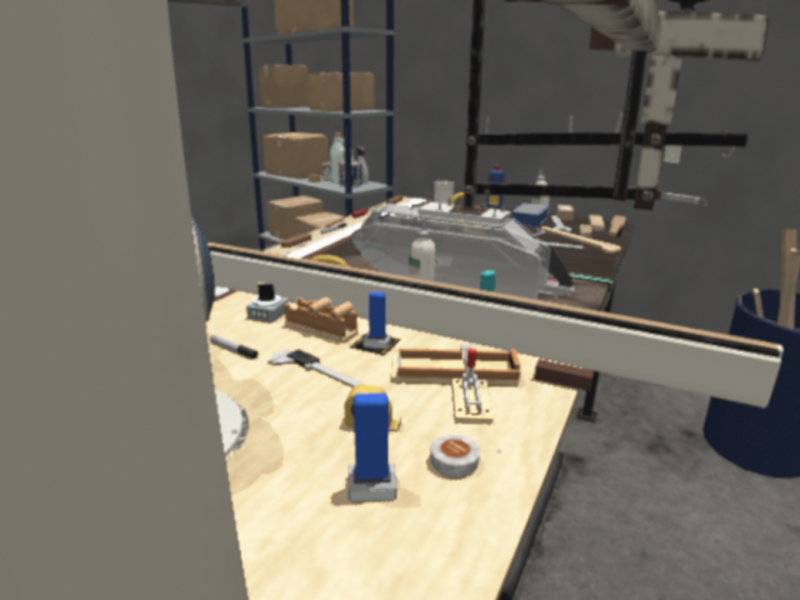

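The top view (800 px scale) shows:
- Counter at (258,331).
- Rest with rollers at (327,315).
- Small blue paddle on the black pad at (388,295).
- Track running from (437,325) to (515,255), with the red bolt handle at (500,299).
- Larger blue paddle at (528,437), and a turquoise one behind the fence at (424,177).

Next I'll take closer wrist views.

```bash
python3 - <<'E'
from h import *
np.set_printoptions(precision=3,suppress=True)
c=cam('top')
for n,u,v,z in [('counter',258,331,.034),('rest',327,315,.05),('paddle',388,295,.1),('pad',387,298,.0),('infeed',437,325,.03),('end',515,255,.03),('handle',500,299,.07),('bigp',528,437,.1),('fence',400,245,.1)]:
    print(n,ray(c,[u*.7,v*.7],z)[0])
R=np.array([[0,1,0],[1,0,0],[0,0,-1.]])
print(ctrl.current_eef_rot(), ctrl.camera_params('wrist')['T_tool_cam'])
R0=np.array(ctrl.current_eef_rot())
for n,p in [('w1',(.45,.25,.33)),('w2',(.45,-.08,.33))]:
    th=np.arctan2(p[1],p[0])-np.arctan2(.608,.145)
    Rz=cv2.Rodrigues(np.array([0,0,th]))[0]
    ctrl.goto(p,Rz@R0)
    c=cam('wrist'); im=ctrl.read_camera('wrist'); np.savez(f'pics/{n}.npz',im=im,K=c[0],D=c[1],T=c[2])
    cv2.imwrite(f'pics/{n}.png',cv2.resize(im,(800,600),interpolation=cv2.INTER_CUBIC)); print(c[2],ctrl.current_t())
E
```

```text
counter [0.38  0.27  0.034]
rest [0.418 0.12  0.05 ]
paddle [ 0.46  -0.011  0.1  ]
pad [ 0.462 -0.008  0.   ]
infeed [ 0.403 -0.119  0.03 ]
end [ 0.561 -0.287  0.03 ]
handle [ 0.46 -0.25  0.07]
bigp [ 0.173 -0.307  0.1  ]
fence [ 0.566 -0.034  0.1  ]
[[-0.973  0.232 -0.   ]
 [ 0.232  0.973 -0.001]
 [ 0.    -0.001 -1.   ]] [[ 0.001  0.963  0.269  0.077]
 [ 1.    -0.001 -0.    -0.   ]
 [-0.     0.269 -0.963 -0.17 ]
 [ 0.     0.     0.     1.   ]]
[[ 0.873 -0.47  -0.13   0.412]
 [ 0.488  0.841  0.235  0.317]
 [-0.001 -0.269  0.963  0.5  ]
 [ 0.     0.     0.     1.   ]] 1.9667
[[ 0.985  0.165  0.047  0.463]
 [-0.172  0.949  0.265 -0.004]
 [-0.001 -0.269  0.963  0.5  ]
 [ 0.     0.     0.     1.   ]] 3.2667
```

View pics/w1.png

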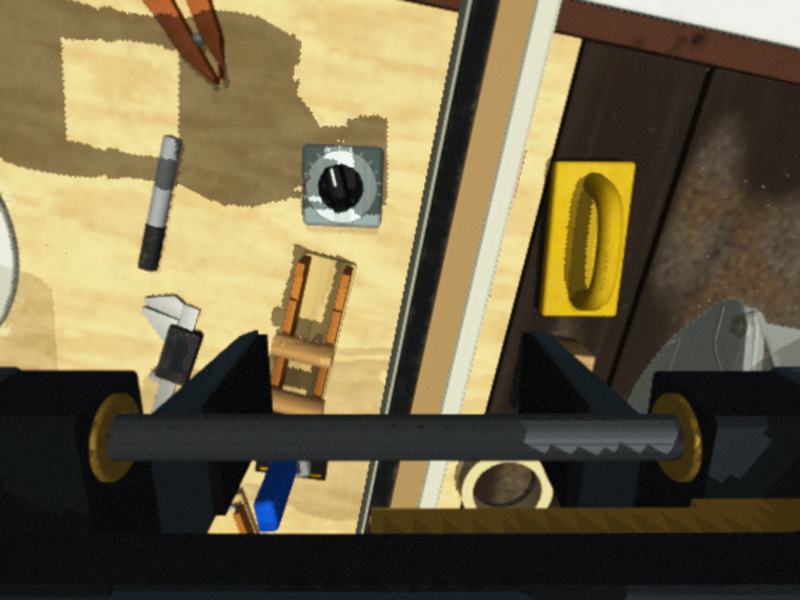

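View pics/w2.png

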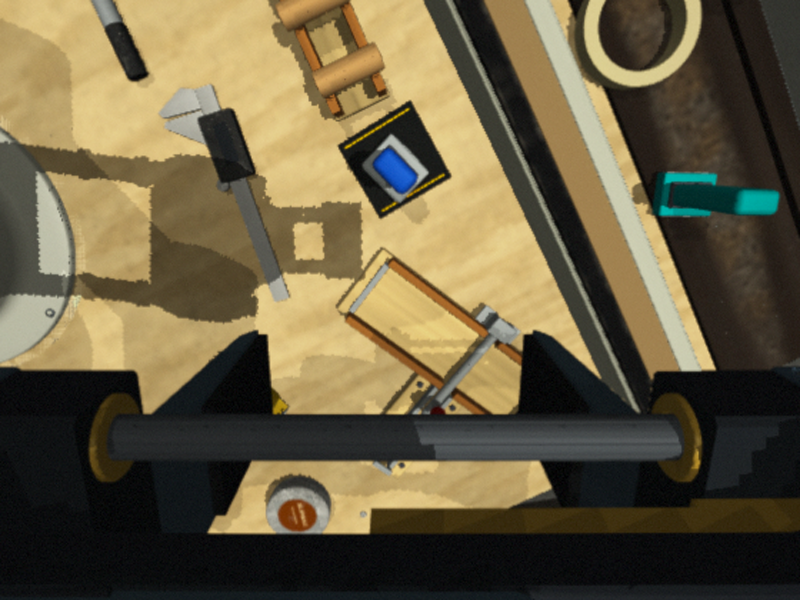

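Visible so far:
- w1 (800 px): counter at (342,185) with its knob line pointing up-left. The rest holds two rollers at (303,350) and (300,398), and the third notch is empty.
- w2: small blue paddle upright on the pad at (397,168), and the turquoise one at (715,195). The bolt rod crosses the lane at (465,365), so the bolt is home.

Next come close vertical view pairs with opposite yaw, so that camera offset errors cancel.

```bash
cat >> h.py <<'E'
def Rt(a):  # tool-down orientation, tool x at world angle a (rad)
    c,s=np.cos(a),np.sin(a); return np.array([[c,s,0],[s,-c,0],[0,0,-1.]])
def look(t,a,n,z=.22):
    x=np.array([np.cos(a),np.sin(a)]); ctrl.goto([t[0]-.08*x[0],t[1]-.08*x[1],z],Rt(a)); ctrl.sleep(.15)
    c=cam('wrist'); im=ctrl.read_camera('wrist'); np.savez(f'pics/{n}.npz',im=im,K=c[0],D=c[1],T=c[2]); return im
def load(n): d=np.load(f'pics/{n}.npz'); return d['im'],(d['K'],d['D'],d['T'])
E
python3 - <<'E'
from h import *
for n,t in [('t',(.475,-.205)),('r',(.43,.07)),('c',(.38,.27))]:
    a=np.arctan2(t[1],t[0])+np.pi/2; ims=[]
    for i,b in enumerate((a,a+np.pi)):
        try: ims.append(look(t,b,n+str(i))[:300])
        except ctrl.MotionError as e: print(n,i,e)
    cv2.imwrite(f'pics/m_{n}.png',np.vstack(ims))
print(ctrl.current_t())
E
```

```text
t 1 the arm cannot take that pose within its joint ranges
r 1 the arm cannot take that pose within its joint ranges
c 1 the arm cannot take that pose within its joint ranges
6.6917
```

View pics/m_t.png

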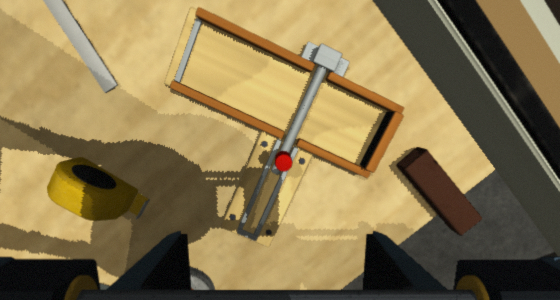

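View pics/m_r.png

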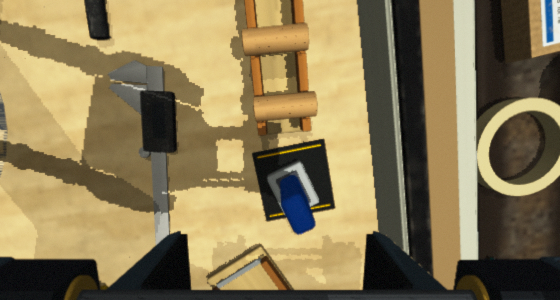

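View pics/m_c.png

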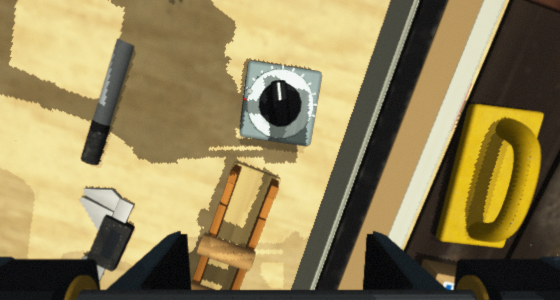

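The views show:
- Track: corners at (197,8), (403,108), (370,175) and (167,85). The rod runs from (325,60) to the red handle at (284,160).
- Rest: rollers at (277,40) and (286,105).
- Paddle: foot at (295,185), blue top at (300,215).
- Counter: red tick at (245,98) on the left, and the white line points up to (280,88), so the knob is about 90° clockwise from zero.

Next I take yaw pairs at ±85° and measure by contours.

```bash
cat > meas.py <<'E'
from h import *
np.set_printoptions(precision=4,suppress=True)
def mask(im,lo,hi): return cv2.inRange(cv2.cvtColor(im,cv2.COLOR_BGR2HSV),lo,hi)
def rect(c,m,z,near,R=.12,minA=60,merge=False):
    # contours cast on plane z, near a point; -> minAreaRect in metres
    out=[]
    cs,_=cv2.findContours(m,cv2.RETR_EXTERNAL,cv2.CHAIN_APPROX_NONE)
    for k in cs:
        if cv2.contourArea(k)<minA: continue
        P=ray(c,k.reshape(-1,2),z)[:,:2]
        if np.linalg.norm(P.mean(0)-near)<R: out.append(P)
    if merge and out: out=[np.vstack(out)]
    res=[]
    for P in out:
        r=cv2.minAreaRect((P*1000).astype(np.float32)); (w,h),a=r[1],r[2]
        if w<h: w,h,a=h,w,a+90
        res.append((np.array(r[0])/1000,w,h,a%180))
    return res
E
python3 - <<'E'
from meas import *
for n,t in [('t',(.475,-.205)),('r',(.43,.07)),('c',(.38,.27))]:
    a=np.arctan2(t[1],t[0])+np.pi/2
    for i,b in enumerate((a+np.radians(85),a-np.radians(85))):
        try: look(t,b,n+str(i+2))
        except ctrl.MotionError as e: print(n,i,e)
print(ctrl.current_t())
import os
for n,t in [('t',(.475,-.205)),('r',(.43,.07)),('c',(.38,.27))]:
  for i in (0,2,3):
    f=n+str(i)
    if not os.path.exists(f'pics/{f}.npz'): continue
    im,c=load(f); im=im.copy(); im[235:]=0
    if n=='t':
        for r in rect(c,mask(im,(5,130,90),(14,255,255)),.03,t,.13,150): print(f,'orange',*r)
        for r in rect(c,mask(im,(0,180,80),(4,255,255))|mask(im,(172,180,80),(180,255,255)),.079,t,.15,20): print(f,'red',*r)
    if n=='r':
        for r in rect(c,mask(im,(5,80,120),(15,255,255)),.057,t,.13,150): print(f,'orange',*r)
        for r in rect(c,mask(im,(105,150,60),(125,255,255)),.11,(.46,-.01),.1): print(f,'blue@top',*r)
        for r in rect(c,mask(im,(20,150,120),(32,255,255)),.003,(.46,-.01),.1,5,True): print(f,'yellow',*r)
        for r in rect(c,mask(im,(0,0,0),(180,255,60)),.003,(.46,-.01),.06,200,True): print(f,'pad',*r)
    if n=='c':
        for r in rect(c,mask(im,(0,0,0),(180,255,50)),.055,t,.06,80): print(f,'knob',*r)
        for r in rect(c,mask(im,(0,120,80),(6,255,255))|mask(im,(172,120,80),(180,255,255)),.034,t,.06,2): print(f,'tick',*r)
E
```

```text
22.4583
t0 red [ 0.462  -0.2495] 14.107006072998047 14.095497131347656 156.83374786376953
t2 orange [ 0.493  -0.1528] 45.08565902709961 5.753535270690918 132.80034255981445
t2 red [ 0.4617 -0.2498] 13.747352600097656 13.201120376586914 61.72856521606445
t3 red [ 0.4621 -0.2497] 14.276010513305664 13.793021202087402 26.96575164794922
r0 orange [0.408  0.0926] 32.18513870239258 7.546696662902832 104.39460563659668
r0 orange [0.4477 0.1027] 32.61417007446289 6.8245368003845215 104.93016338348389
r0 orange [0.3957 0.1403] 21.22640609741211 7.537158489227295 104.22945404052734
r0 blue@top [ 0.4574 -0.0049] 48.2664680480957 21.180843353271484 122.62468338012695
r0 yellow [ 0.4621 -0.0052] 71.0035629272461 68.09268188476562 109.6724681854248
r0 pad [ 0.4612 -0.0051] 78.77742767333984 78.47563171386719 110.12373161315918
r2 blue@top [ 0.4577 -0.0044] 49.076202392578125 23.00011444091797 124.28232192993164
r2 yellow [ 0.4619 -0.0054] 70.30611419677734 69.45571899414062 110.15542030334473
r2 pad [ 0.4613 -0.0048] 78.89144897460938 78.25260162353516 110.31120491027832
r3 orange [0.4077 0.0923] 
[... 244 characters left out ...]
51.561767578125 6.671015739440918 104.20972347259521
r3 blue@top [ 0.4589 -0.0075] 42.55744171142578 21.233444213867188 124.47607803344727
r3 yellow [ 0.4617 -0.0053] 69.52481842041016 69.15105438232422 110.14641952514648
r3 pad [ 0.4614 -0.0049] 78.79487609863281 78.75203704833984 20.353878021240234
c0 knob [0.3812 0.2727] 37.15187454223633 36.45069122314453 170.96580505371094
c0 tick [0.3502 0.2574] 1.9403549432754517 0.9171410202980042 35.27445983886719
c2 knob [0.3808 0.2725] 37.37584686279297 36.21059799194336 165.92073822021484
c2 tick [0.3504 0.2574] 2.6567928791046143 0.9429075717926025 30.584251403808594
c3 knob [0.3807 0.2726] 36.91934585571289 36.835105895996094 0.7442588210105896
```

```bash
python3 - <<'E'
from meas import *
tiles=[]
for f,P in [('r2',(.46,-.005,.05)),('r3',(.46,-.005,.05)),('r3',(.415,.12,.05)),('c2',(.381,.2725,.05)),('t2',(.475,-.2,.03)),('t3',(.475,-.2,.03))]:
    im,c=load(f); u,v=proj(c,P)[0].astype(int); s=75 if f[0]!='t' else 130
    t=cv2.copyMakeBorder(im,150,150,150,150,cv2.BORDER_CONSTANT)[v+150-s:v+150+s,u+150-s:u+150+s]
    print(f,u-s,v-s); tiles.append(cv2.resize(t,(266,266) if 1 else 0,interpolation=cv2.INTER_CUBIC))
cv2.imwrite('pics/mm.png',np.vstack([np.hstack(tiles[:3]),np.hstack(tiles[3:])]))
im,c=load('t0'); h=cv2.cvtColor(im,cv2.COLOR_BGR2HSV)
for p in [(300,58),(250,33),(360,86),(230,110),(250,80),(340,160)]: print(p,h[p[1]-3:p[1]+4:1,p[0]].tolist())
im,c=load('r0'); h=cv2.cvtColor(im,cv2.COLOR_BGR2HSV)
for p in [(277,40),(286,105),(286,70),(275,185)]: print(p,h[p[1],p[0]-6:p[0]+7:4].tolist())
E
```

```text
r2 119 59
r3 289 19
r3 145 33
c2 202 34
t2 150 -25
t3 141 -22
(300, 58) [[18, 119, 111], [15, 154, 129], [15, 186, 158], [15, 194, 166], [15, 188, 168], [15, 190, 169], [15, 191, 167]]
(250, 33) [[22, 104, 225], [20, 116, 208], [16, 152, 176], [15, 183, 167], [14, 190, 165], [15, 194, 168], [15, 192, 167]]
(360, 86) [[21, 107, 222], [21, 112, 216], [19, 130, 186], [15, 179, 167], [15, 189, 178], [16, 193, 180], [15, 187, 181]]
(230, 110) [[15, 187, 149], [14, 192, 163], [15, 191, 167], [15, 190, 166], [15, 192, 165], [15, 192, 166], [15, 191, 164]]
(250, 80) [[21, 122, 207], [22, 123, 216], [21, 118, 223], [22, 117, 228], [22, 114, 231], [23, 114, 230], [24, 112, 231]]
(340, 160) [[17, 175, 124], [15, 194, 160], [15, 191, 179], [15, 191, 182], [15, 196, 176], [15, 190, 172], [15, 192, 169]]
(277, 40) [[18, 139, 226], [18, 138, 225], [18, 141, 222], [18, 141, 219]]
(286, 105) [[19, 142, 227], [18, 142, 226], [19, 140, 228], [19, 140, 224]]
(286, 70) [[21, 122, 201], [21, 121, 204], [21, 132, 83], [21, 129, 83]]
(275, 185) [[45, 12, 41], [45, 11, 92], [60, 16, 82], [108, 243, 64]]
```

View pics/mm.png

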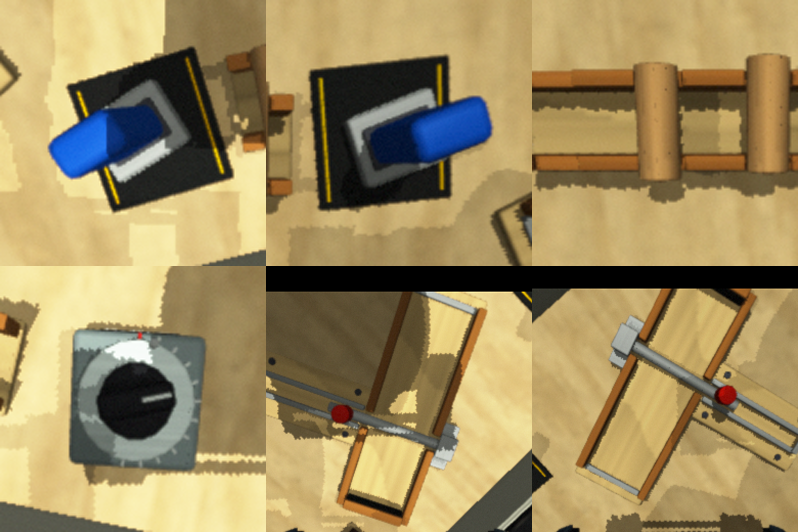

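Crops: the blue paddle on the black pad is turned about 15° relative to the pad. Candidates are the blue one on the pad (top 800 px: 388,295), the bigger blue one (528,437) and the turquoise one (424,177). The pad one is the smaller blue, and I'll check its foot size numerically. The knob's white line points right in the c2 tile and the red tick is at its top.

```bash
python3 - <<'E'
from meas import *
for f in ('t0','t2','t3'):
    im,c=load(f); im=im.copy(); im[235:]=0; m=mask(im,(8,140,60),(17,255,255)); m=cv2.morphologyEx(m,cv2.MORPH_OPEN,np.ones((2,2)))
    for r in rect(c,m,.03,(.475,-.205),.14,100): print(f,'wall',*r)
    for r in rect(c,m,.03,(.475,-.205),.14,100,True): print(f,'ALL',*r)
    m=mask(im,(0,150,60),(5,255,255))|mask(im,(172,150,60),(180,255,255))
    for r in rect(c,m,.079,(.462,-.25),.05,10): print(f,'red',*r)
for f in ('r0','r2','r3'):
    im,c=load(f); im=im.copy(); im[235:]=0
    m=mask(im,(14,125,90),(19,165,255)); m=cv2.morphologyEx(m,cv2.MORPH_OPEN,np.ones((5,5)))
    for r in rect(c,m,.06,(.41,.12),.08,300): print(f,'roller',*r)
    P=proj(c,[.461,-.005,.003])[0]; k=cv2.boxPoints
    g=mask(im,(0,0,75),(180,70,255)); 
    pad=np.zeros_like(g); q=proj(c,[[.461+.036*2**.5*np.cos(t),-.005+.036*2**.5*np.sin(t),.003] for t in np.radians(110.2+45)+np.arange(4)*np.pi/2]); cv2.fillPoly(pad,[q.astype(np.int32)],255)
    g=(g|mask(im,(100,150,30),(125,255,255)))&pad   # foot plus handle base within the pad
    g0=mask(im,(0,0,75),(180,70,255))&pad; g0=cv2.morphologyEx(g0,cv2.MORPH_OPEN,np.ones((2,2)))
    for r in rect(c,g0,.019,(.46,-.005),.05,15,True): print(f,'foot',*r)
def pk(f,o,l,z,s=150/266):
    im,c=load(f); print(f,ray(c,np.array(o)+np.array(l)*s,z)[:,:2].tolist())
pk('r2',(119,59),[(155,78),(193,147)],.019); pk('r3',(289,19),[(345,120),(370,188),(436,92)] and [(345-266,120),(370-266,188),(436-266,92)],.019)
pk('c2',(202,34),[(142,400-266),(173,397-266),(140,336-266)],.055)
E
```

```text
t0 wall [ 0.4308 -0.1888] 119.6995849609375 8.693435668945312 132.5597152709961
t0 wall [ 0.5358 -0.2517] 85.48823547363281 78.02487182617188 132.7941017150879
t0 wall [ 0.482  -0.1417] 119.27445220947266 8.36027717590332 132.82307052612305
t0 ALL [ 0.4903 -0.2022] 219.8243865966797 78.14535522460938 132.56175994873047
t0 red [ 0.4625 -0.2483] 16.700708389282227 14.107006072998047 66.82856750488281
t2 wall [ 0.5366 -0.2501] 85.5079345703125 77.84806823730469 132.52708053588867
t2 wall [ 0.4822 -0.1405] 118.8454360961914 9.330942153930664 132.63643264770508
t2 wall [ 0.4342 -0.19  ] 111.25914764404297 7.9921698570251465 132.67237091064453
t2 ALL [ 0.4911 -0.2008] 219.6508331298828 77.82371520996094 132.6460838317871
t2 red [ 0.4629 -0.2485] 17.208913803100586 14.035881996154785 61.729801177978516
t3 wall [ 0.4291 -0.1882] 119.50898742675781 8.75200080871582 132.7173614501953
t3 wall [ 0.4804 -0.141 ] 119.45813751220703 8.01034164428711 132.76194381713867
t3 wall [ 0.5093 -0.2743] 83.6939697265625 23.97962188720703 144.93088912963867
t3 wall [ 0.5486 -0.2147] 50.03627014160156 8.324368
[... 590 characters left out ...]
711914
r2 foot [ 0.4621 -0.0108] 50.112709045410156 41.177703857421875 125.24558639526367
r3 roller [0.4195 0.1244] 57.59189987182617 20.35931968688965 12.193018913269043
r3 roller [0.4372 0.0708] 56.14817428588867 20.071855545043945 14.865891456604004
r3 foot [ 0.4616 -0.0123] 49.433746337890625 38.006534576416016 125.9292984008789
r2 [[0.43055273315030884, -0.00034702513355139297], [0.46745174142258233, 0.02258370477921092]]
r3 [[0.462497417858096, 0.020016275255880255], [0.430567443104535, -0.0046042547380090865], [0.4891323237488937, -0.02454931984555754]]
c2 [[0.37883880992232166, 0.2756556682541886], [0.36951569454012073, 0.28859585528140996], [0.35281184816681543, 0.2590559953469407]]
```

Sizes check out: foot 50×41 mm, which confirms the small paddle; rollers 57×21 mm, 56 mm apart; lane outline 78 mm across. First move: draw the bolt.

```bash
cat >> h.py <<'E'
TA=np.radians(-47.35); UX=np.array([np.cos(TA),np.sin(TA)]); UY=np.array([-UX[1],UX[0]])
HX=np.array([.4619,-.2497])@UX   # handle => track x .020
LY=.2240                          # lane middle line, along UY
def tr(x,y,z): p=(HX+x-.020)*UX+(LY+y)*UY; return np.array([p[0],p[1],z])
AY=np.radians(132.65); AX=np.radians(42.65)   # tool y along track y / along track x
def st(): return np.round(np.r_[ctrl.current_t(),ctrl.current_tool_pos(),ctrl.current_grip_width()*91,ctrl.current_grasp_force(),ctrl.current_contact_force()],4)
E
python3 - <<'E'
from h import *
np.set_printoptions(suppress=True)
ctrl.command_gripper(.45)
p=np.array([.4619,-.2497,.15]); y0=p[:2]@UY-LY; print('y0',y0,tr(0,0,0))
ctrl.goto(p,Rt(AY)); print(ctrl.move_l([*p[:2],.052],.1,contact_N=8),st())
ctrl.command_gripper(0); print(st())
print(ctrl.move_l(tr(.020,-.1335,.052),.06,contact_N=12),st(), ctrl.current_tool_pos()[:2]@UY-LY)
ctrl.command_gripper(.45); ctrl.move_l(tr(.020,-.13,.16),.15)
look(tr(.0,-.03,0)[:2],AX,'b0',.2)
E
python3 - <<'E'
from meas import *
im,c=load('b0'); m=mask(im,(0,150,60),(5,255,255))|mask(im,(172,150,60),(180,255,255)); cv2.imwrite('pics/b0.png',im)
for r in rect(c,m,.079,(.44,-.27),.15,10): print('red',*r,r[0]@UX-HX+.02,r[0]@UY-LY)
m=mask(im,(8,140,60),(17,255,255)); m[260:]=0
for r in rect(c,m,.03,(.475,-.205),.14,100): print('wall',*r,r[0]@UX-HX+.02,r[0]@UY-LY)
print(ctrl.current_t())
E
```

```text
y0 -0.053445986635572706 [ 0.48765949 -0.19877926  0.        ]
False [26.8417  0.4622 -0.2499  0.0525 41.0639  0.      0.1474  0.2208  0.1037]
[27.3583  0.4619 -0.2498  0.0522 14.9161 30.0007 -0.4642  0.3097  4.0267]
True [28.5417  0.406  -0.3011  0.0522 15.0043 30.0022  4.9985  5.5553  5.8737] -0.1293544230734805
red [ 0.4071 -0.3005] 13.71955680847168 13.237438201904297 179.45186614990234 0.02017812899164088 -0.12817711812593874
wall [ 0.4301 -0.1875] 118.62300109863281 8.034523963928223 132.67144775390625 -0.04727609638198456 -0.03470119139999775
wall [ 0.5352 -0.2505] 85.4030990600586 76.82457733154297 132.80004119873047 0.07027272482890672 -7.886514825322655e-05
wall [ 0.4815 -0.1406] 118.2020034790039 8.762856483459473 132.26391983032227 -0.04698375211561458 0.03488659319934248
31.6833
```

View pics/b0.png

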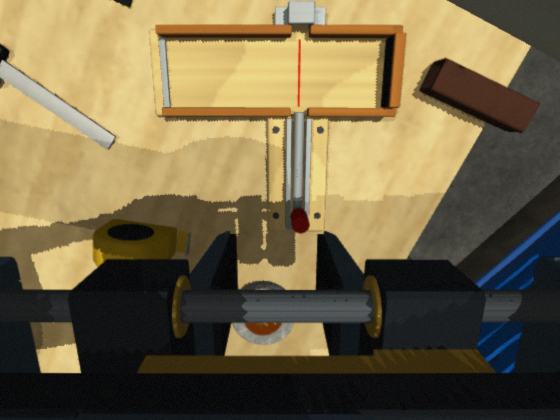

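The bolt is drawn back: handle at (299,218), rod nose clear of the lane, and the red line at (299,72). Next I'll lay the rollers.

```bash
cat > lay.py <<'E'
from h import *
np.set_printoptions(suppress=True)
def lay(p,x,op,a=np.radians(14.0)):
    ctrl.command_gripper(.45)
    ctrl.goto([*p,.12],Rt(a)); print('down',ctrl.move_l([*p,.0535],.08,contact_N=8),st())
    ctrl.command_gripper(0); print('grip',st())
    ctrl.move_l([*p,.13],.15); print('lift',st())
    ctrl.goto(tr(x,0,.11),Rt(AX)); print('over',st())
    ctrl.move_l(tr(x,0,.045),.1); print('place',ctrl.move_l(tr(x,0,.0202),.03,contact_N=5),st())
    ctrl.command_gripper(op); ctrl.move_l(tr(x,0,.12),.1); print(st())
E
python3 - <<'E'
from lay import *
from meas import *
im,c=load('b0'); l=ray(c,[(299,45),(299,72),(299,100)],.012)[:,:2]; print('line x',l@UX-HX+.02)
lay((.4370,.0714),0.,.4)
look(tr(-.03,-.0,0)[:2],AX,'b1',.2)
im,c=load('b1'); cv2.imwrite('pics/b1.png',im)
m=mask(im,(14,125,90),(19,165,255)); m=cv2.morphologyEx(m,cv2.MORPH_OPEN,np.ones((5,5)))
for r in rect(c,m,.03,tr(0,0,0)[:2],.1,200): print('roller',*r,r[0]@UX-HX+.02,r[0]@UY-LY)
E
```

```text
line x [0.0203 0.0208 0.0212]
down False [34.2167  0.4372  0.0713  0.0538 41.2432  0.     -0.5078 -0.0895  0.7631]
grip [34.6583  0.4372  0.0714  0.0537 21.5488 30.     -0.1912 -0.5008  3.9815]
lift [35.3167  0.4367  0.0714  0.1295 21.2617 29.9992 -0.0867  1.0949 -0.2257]
over [36.3833  0.4873 -0.1978  0.1094 21.1637 29.9993  0.2909  0.7659  0.0286]
place True [38.0583  0.4874 -0.1987  0.0197 21.4402 30.001  -0.4268 -0.7128  7.805 ]
[39.6667  0.4873 -0.1986  0.1195 36.5052  0.     -0.429  -0.5482  0.3435]
roller [ 0.4868 -0.1976] 56.71725082397461 21.209007263183594 43.62474822998047 -0.00139803028065651 0.00016461595585046118
```

View pics/b1.png

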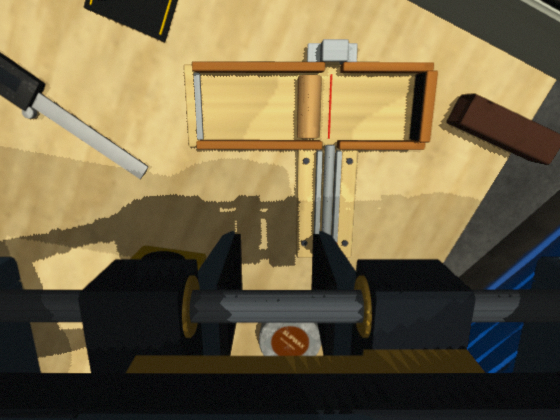

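Roller 1 lies squarely in the lane at (310,107), behind the red line. Now the second roller, then a fresh look at the paddle.

```bash
python3 - <<'E'
from lay import *
from meas import *
lay((.4197,.1249),-.045,.31)
look((.462,-.03),np.radians(60),'b2',.22)
im,c=load('b2'); cv2.imwrite('pics/b2.png',im); im=im.copy(); im[235:]=0
m=mask(im,(14,125,90),(19,165,255)); m=cv2.morphologyEx(m,cv2.MORPH_OPEN,np.ones((5,5)))
for r in rect(c,m,.03,tr(0,0,0)[:2],.12,200): print('roller',*r,r[0]@UX-HX+.02,r[0]@UY-LY)
for r in rect(c,m,.06,(.42,.12),.12,200): print('rest?',*r)
pad=np.zeros(im.shape[:2],np.uint8); q=proj(c,[[.461+.038*2**.5*np.cos(t),-.005+.038*2**.5*np.sin(t),.003] for t in np.radians(110.2+45)+np.arange(4)*np.pi/2]); cv2.fillPoly(pad,[q.astype(np.int32)],255)
g=mask(im,(0,0,75),(180,70,255))&pad; g=cv2.morphologyEx(g,cv2.MORPH_OPEN,np.ones((2,2)))
for r in rect(c,g,.019,(.46,-.005),.06,15,True): print('foot',*r)
for r in rect(c,mask(im,(105,150,60),(125,255,255)),.11,(.46,-.01),.1): print('blue',*r)
E
```

```text
down False [43.0667  0.4199  0.1249  0.0538 40.9577  0.      0.8211 -0.146   0.0735]
grip [43.5083  0.4198  0.1249  0.0537 21.0533 29.9999 -0.5276 -0.1901  4.1892]
lift [44.1667  0.4194  0.1249  0.1295 21.5943 29.9992  0.2496  0.1187 -0.4545]
over [45.2917  0.4569 -0.1649  0.1095 21.7822 29.999  -0.1586 -0.1559 -0.8357]
place False [47.0667  0.4572 -0.1657  0.0203 21.1614 29.999   0.0484 -1.1138  0.239 ]
[48.5583  0.4569 -0.1655  0.1195 28.3628  0.      0.528  -0.5985 -0.2299]
roller [ 0.4972 -0.1867] 31.669925689697266 20.418363571166992 45.38401794433594 -0.0024198295978420555 0.015144115135832276
roller [ 0.4617 -0.1589] 45.08790969848633 21.830875396728516 44.319095611572266 -0.046919542608640355 0.007912950292471521
foot [0.4625 0.0124] 43.635772705078125 41.23919677734375 118.25578498840332
blue [0.4619 0.0138] 40.103275299072266 20.642398834228516 116.5544376373291
```

View pics/b2.png

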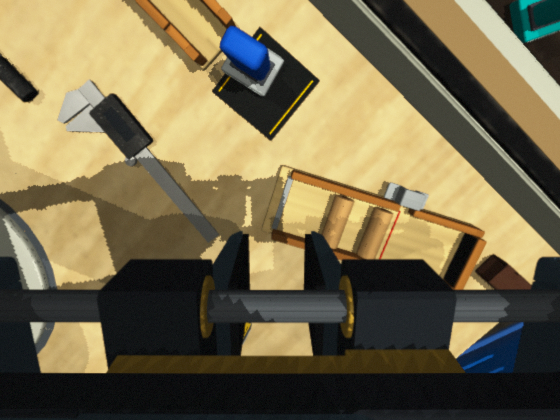

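Both rollers now lie behind the line, at (337,218) and (373,232). The paddle was knocked about 25 mm toward the rest and stands at (250,65), near the pad's edge. I'll re-measure it from two opposing yaws.

```bash
python3 - <<'E'
from meas import *
ims=[]
for i,a in enumerate((60,175)):
    im=look((.462,.02),np.radians(a),f'p{i}',.2); c=load(f'p{i}')[1]; im=im.copy(); im[240:]=0
    k=np.zeros(im.shape[:2],np.uint8); q=proj(c,[[.462+.05*np.cos(t),.016+.05*np.sin(t),.01] for t in np.arange(0,6.28,.2)]); cv2.fillPoly(k,[q.astype(np.int32)],255)
    g=mask(im,(0,0,75),(180,70,255))&k; g=cv2.morphologyEx(g,cv2.MORPH_OPEN,np.ones((2,2)))
    for r in rect(c,g,.019,(.46,.016),.06,15,True): print('foot',*r)
    for r in rect(c,mask(im,(105,150,60),(125,255,255)),.115,(.46,.01),.1): print('blue',*r)
    u,v=proj(c,[.462,.012,.05])[0].astype(int); t=im[max(v-90,0):v+90,max(u-90,0):u+90]; ims.append(cv2.resize(t,(400,400)))
cv2.imwrite('pics/p.png',np.hstack(ims)); print(ctrl.current_t())
E
```

```text
foot [0.4608 0.0156] 49.88620376586914 41.37074661254883 118.81241226196289
blue [0.4603 0.0168] 32.40467834472656 18.84926986694336 118.81266403198242
foot [0.4728 0.0203] 74.53022003173828 56.987056732177734 10.728890419006348
blue [0.4606 0.0169] 32.538970947265625 18.96416473388672 118.67893600463867
51.7333
```

View pics/p.png

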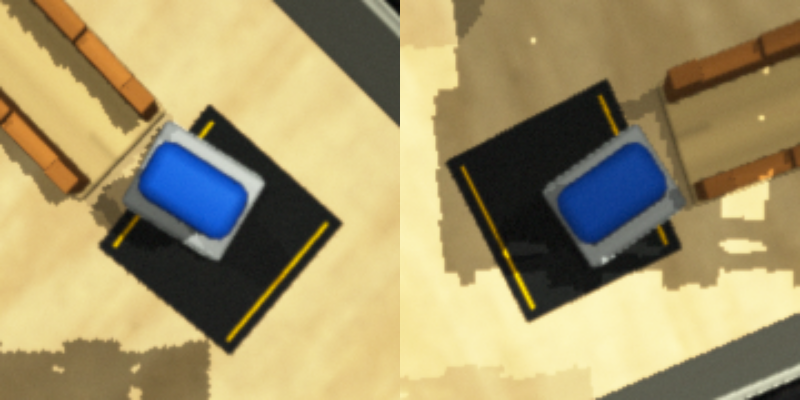

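The paddle stands level at (0.4605, 0.0165), turned 118.75°; its top measures 32×19 mm, as it should. Pick it up and bring it behind the rollers.

```bash
python3 - <<'E'
from meas import *
np.set_printoptions(suppress=True,precision=4)
p=(.4605,.0165); A=Rt(np.radians(118.75))
ctrl.command_gripper(.5)
ctrl.goto([*p,.15],A); print(ctrl.move_l([*p,.072],.08,contact_N=8),st())
ctrl.command_gripper(0); print('grip',st())
ctrl.move_l([*p,.165],.12); print('lift',st())
ctrl.goto(tr(-.092,0,.165),Rt(AX)); print('over',st())
ctrl.sleep(.3); print(ctrl.move_l(tr(-.092,0,.0875),.05,contact_N=5),st())
im=ctrl.read_camera('scene'); cv2.imwrite('pics/s1.png',cv2.resize(im[210:330,230:420],None,fx=4,fy=4,interpolation=cv2.INTER_CUBIC))
E
```

```text
False [54.2917  0.4607  0.0165  0.0724 45.4937  0.      0.8939 -0.4323 -0.238 ]
grip [54.8     0.4606  0.0165  0.0721 19.8296 30.0003  0.7593 -0.3979  2.7513]
lift [55.725   0.46    0.0165  0.1644 20.0757 29.9994  0.5135  0.1626 -3.8237]
over [56.7     0.4252 -0.1307  0.1646 19.9445 29.9997 -0.1612  0.4944 -2.8529]
False [58.7     0.4255 -0.1312  0.0877 20.1617 29.9995 -0.3071 -0.1976 -3.3232]
```

View pics/s1.png

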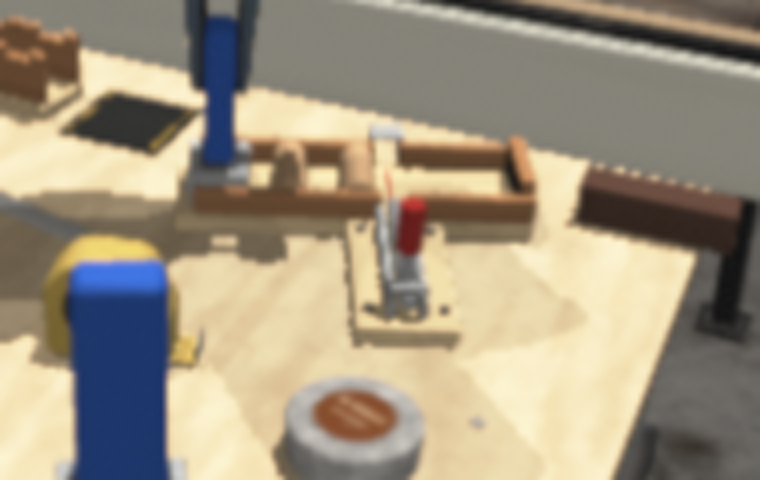

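The paddle is in the lane behind both rollers, foot over the sill at (220,165). Push gently.

```bash
python3 - <<'E'
from meas import *
np.set_printoptions(suppress=True,precision=4)
ctrl.move_l(tr(-.077,0,.0875),.03); ctrl.move_l(tr(-.062,0,.083),.025); print(st())
for x in (-.03,.0,.02,.034):
    h=ctrl.move_l(tr(x,0,.083),.022,contact_N=5); print(x,h,st())
    if h: print(np.array(ctrl.current_tool_pos())[:2]@UX-HX+.02); break
ctrl.sleep(.6)
im=ctrl.read_camera('scene'); cv2.imwrite('pics/s2.png',cv2.resize(im[210:330,230:420],None,fx=4,fy=4,interpolation=cv2.INTER_CUBIC))
E
```

```text
[60.175   0.4455 -0.1531  0.0829 19.7902 29.9994  0.5852  0.7043 -3.0265]
-0.03 False [61.7833  0.4672 -0.1766  0.083  19.7275 29.9994  0.3085  0.4291 -3.6822]
0.0 False [63.3     0.4875 -0.1987  0.083  19.4325 29.9994 -0.1814 -0.3079 -3.7977]
0.02 False [64.3583  0.5011 -0.2134  0.083  19.671  29.9994  0.5261 -0.159  -3.1875]
0.034 False [65.1417  0.5106 -0.2237  0.0829 19.7315 29.9995  0.3087 -0.7608 -3.4886]
```

View pics/s2.png

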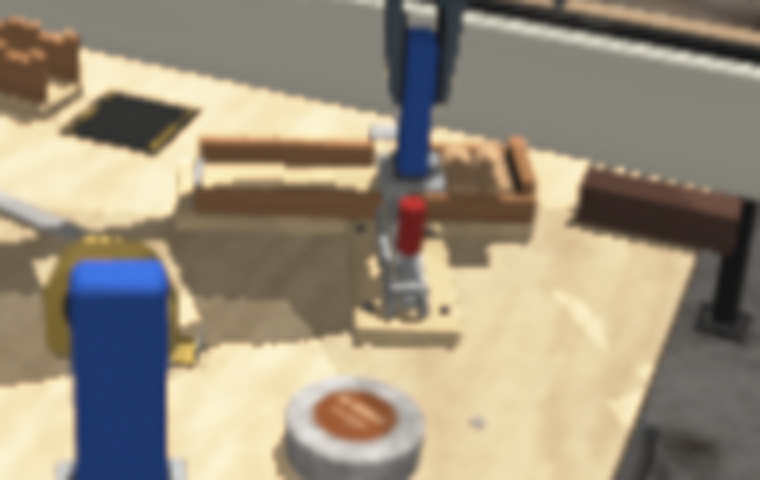

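The rollers are in the bay against the end stop and the paddle foot is just past the line. Stand the paddle back in the infeed half, check the bay numerically, then slide the bolt home.

```bash
python3 - <<'E'
from meas import *
np.set_printoptions(suppress=True,precision=4)
ctrl.move_l(tr(-.068,0,.083),.05); print(st())
print(ctrl.move_l(tr(-.068,0,.0795),.01,contact_N=2.5),st())
ctrl.command_gripper(.5); ctrl.move_l(tr(-.068,0,.17),.12)
im=look(tr(.04,0,0)[:2],AX,'b3',.2).copy(); im[250:]=0; c=load('b3')[1]
m=mask(im,(14,125,90),(19,165,255)); m=cv2.morphologyEx(m,cv2.MORPH_OPEN,np.ones((5,5)))
for r in rect(c,m,.03,tr(.03,0,0)[:2],.12,150): print('roller',*r,r[0]@UX-HX+.02,r[0]@UY-LY)
for r in rect(c,mask(im,(105,150,60),(125,255,255)),.124,tr(-.068,0,0)[:2],.1): print('blue',*r,r[0]@UX-HX+.02,r[0]@UY-LY)
E
```

```text
[67.9833  0.4417 -0.1489  0.083  19.8618 29.9995  0.0256 -0.298  -3.4495]
True [68.275   0.4417 -0.1489  0.0809 19.8418 30.0004  0.4144  0.5205  2.4241]
roller [ 0.539  -0.2541] 56.58695983886719 42.6932373046875 42.804874420166016 0.07550347495205993 0.00024396602175899562
blue [ 0.451  -0.1598] 43.16706085205078 31.378704071044922 132.65192031860352 -0.05351507626546638 -0.0004928250861367389
```

Both rollers are well inside the bay, pair centre at x 0.0755 and rear edge about 0.053. Bolt home now.

```bash
python3 - <<'E'
from meas import *
np.set_printoptions(suppress=True,precision=4)
ctrl.command_gripper(.45)
ctrl.goto(tr(.02,-.1293,.16),Rt(AY)); print(ctrl.move_l(tr(.02,-.1293,.052),.1,contact_N=8),st())
ctrl.command_gripper(0); print(st())
print(ctrl.move_l(tr(.020,-.0465,.052),.06,contact_N=12),st(), ctrl.current_tool_pos()[:2]@UY-LY)
ctrl.command_gripper(.45); ctrl.move_l(tr(.020,-.05,.16),.15)
im=look(tr(.02,0,0)[:2],AX,'b4',.2).copy(); im[250:]=0; c=load('b4')[1]
m=mask(im,(0,150,60),(5,255,255))|mask(im,(172,150,60),(180,255,255))
for r in rect(c,m,.079,tr(.02,-.05,0)[:2],.15,10): print('red',*r,r[0]@UX-HX+.02,r[0]@UY-LY)
m=mask(im,(14,125,90),(19,165,255)); m=cv2.morphologyEx(m,cv2.MORPH_OPEN,np.ones((5,5)))
for r in rect(c,m,.03,tr(.03,0,0)[:2],.12,150): print('roller',*r,r[0]@UX-HX+.02,r[0]@UY-LY)
print(ctrl.current_t())
E
```

```text
False [73.6333  0.4064 -0.3013  0.0525 40.9909  0.      0.1113  0.4532  0.9761]
[74.15    0.4062 -0.3011  0.0522 15.1604 30.0007 -0.2575  0.6293  3.6643]
True [75.4167  0.4652 -0.247   0.0521 15.2195 30.0024 -3.667  -4.2925  6.7891] -0.04917809526674405
red [ 0.4663 -0.2461] 16.523021697998047 14.035109519958496 42.761924743652344 0.0203456147720049 -0.04780483181086001
roller [ 0.5386 -0.2537] 57.582305908203125 42.903472900390625 43.00028610229492 0.07485608946489168 0.00027460983290755747
78.475
```

The bolt is home: full 80 mm travel, handle at y −0.049. Return the paddle to the pad.

```bash
python3 - <<'E'
from meas import *
np.set_printoptions(suppress=True,precision=4)
ctrl.command_gripper(.5); ctrl.goto(tr(-.068,0,.17),Rt(AX)); print(ctrl.move_l(tr(-.068,0,.0809),.1,contact_N=8),st())
ctrl.command_gripper(0); print(st())
ctrl.move_l(tr(-.068,0,.165),.1); print('lift',st())
A=Rt(np.radians(110.2)); ctrl.goto([.4614,-.005,.165],A); ctrl.move_l([.4614,-.005,.08],.1); ctrl.sleep(.3)
print(ctrl.move_l([.4614,-.005,.0695],.012,contact_N=2.5),st())
ctrl.command_gripper(.5); ctrl.move_l([.4614,-.005,.17],.12)
im=look((.4614,-.005),np.radians(60),'b5',.22).copy(); im[250:]=0; c=load('b5')[1]
for r in rect(c,mask(im,(105,150,60),(125,255,255)),.115,(.46,.0),.1): print('blue',*r)
k=np.zeros(im.shape[:2],np.uint8); q=proj(c,[[.461+.036*2**.5*np.cos(t),-.005+.036*2**.5*np.sin(t),.003] for t in np.radians(110.2+45)+np.arange(4)*np.pi/2]); cv2.fillPoly(k,[q.astype(np.int32)],255)
g=mask(im,(0,0,75),(180,70,255))&k; g=cv2.morphologyEx(g,cv2.MORPH_OPEN,np.ones((2,2)))
for r in rect(c,g,.019,(.461,-.005),.06,15,True): print('foot',*r)
m=mask(im,(14,125,90),(19,165,255)); m=cv2.morphologyEx(m,cv2.MORPH_OPEN,np.ones((5,5)))
for r in rect(c,m,.03,tr(.03,0,0)[:2],.12,150): print('roller',*r,r[0]@UX-HX+.02,r[0]@UY-LY)
# knob: white line direction from centre
for f in ('c0','c2','c3'):
    im,c=load(f); h=mask(im,(0,0,120),(180,80,255)); k=np.zeros_like(h); q=proj(c,[[.3809+.016*np.cos(t),.2726+.016*np.sin(t),.06] for t in np.arange(0,6.28,.2)]); cv2.fillPoly(k,[q.astype(np.int32)],255)
    v,u=np.nonzero(h&k); P=ray(c,np.c_[u,v],.06)[:,:2]; print(f,len(u),P.mean(0),np.degrees(np.arctan2(*(P.mean(0)-[.3809,.2726])[::-1])))
print(ctrl.current_t())
E
```

```text
False [80.3833  0.4419 -0.149   0.0813 45.6058  0.      0.1567  0.2725  0.1361]
[80.8917  0.4417 -0.1488  0.0811 20.0502 30.0009 -0.8187  1.3887  4.9723]
lift [81.8833  0.4412 -0.1486  0.1645 19.6118 29.9995 -0.2848 -0.2737 -3.0085]
True [84.7     0.4614 -0.005   0.072  20.0348 30.0005  0.0742 -0.0484  2.9716]
blue [ 0.4606 -0.005 ] 32.38163375854492 18.84474754333496 110.05512428283691
foot [ 0.4611 -0.0063] 49.82939910888672 41.15878677368164 110.24937057495117
c0 52 [0.3745 0.2806] 128.90093436137906
c2 26 [0.3745 0.2802] 130.0288310334232
c3 45 [0.3747 0.2806] 128.05822973108536
87.1833
```

The paddle stands on the pad (foot 50×41 mm, centred). The knob's white line points at 129° and the red tick at about 206°, so I turn it anticlockwise about 77°.

```bash
python3 - <<'E'
from meas import *
np.set_printoptions(suppress=True,precision=3)
p=np.array([.3809,.2726]); R=lambda d:Rt(np.radians(d))
ctrl.command_gripper(.45); ctrl.goto([*p,.13],R(129)); print(ctrl.move_l([*p,.050],.06,contact_N=6),st())
ctrl.command_gripper(0); print(st(),np.array(ctrl.current_wrist_torque()))
q=[*p,.050]
def T(): return np.array(ctrl.current_wrist_torque())[2]
t0=T()
for d in list(range(139,200,10))+list(range(201,216,2)):
    ctrl.goto(q,R(d)); ctrl.sleep(.1); t=T(); print(d,round(t-t0,3),st()[-3:],end=' | ')
    if d>199 and abs(t-t0)>.35: break
ctrl.command_gripper(.45); ctrl.move_l([*p,.14],.12)
t=(.3809,.2726); a=np.arctan2(t[1],t[0])+np.pi/2; im=look(t,a,'c5'); c=load('c5')[1]
h=mask(im,(0,0,120),(180,80,255)); k=np.zeros_like(h); q=proj(c,[[.3809+.016*np.cos(t),.2726+.016*np.sin(t),.06] for t in np.arange(0,6.28,.2)]); cv2.fillPoly(k,[q.astype(np.int32)],255)
v,u=np.nonzero(h&k); P=ray(c,np.c_[u,v],.06)[:,:2]; print('\n',len(u),P.mean(0),np.degrees(np.arctan2(*(P.mean(0)-[.3809,.2726])[::-1]))%360)
print(ctrl.current_t())
E
```

```text
False [90.325  0.381  0.273  0.05  40.939  0.    -0.321  0.434  0.629]
[90.858  0.382  0.273  0.05  13.975 29.994  3.24   2.401 -0.113] [ 0.231 -0.54   0.023]
139 0.044 [3.942 2.398 0.144] | 149 -0.017 [ 4.575  2.471 -0.054] | 159 0.032 [4.523 1.653 0.595] | 169 0.035 [5.459 1.55  0.426] | 179 0.026 [5.098 1.012 0.271] | 189 0.021 [4.631 0.289 1.142] | 199 0.048 [ 5.769 -0.037  0.189] | 201 0.038 [4.765 0.491 0.329] | 203 0.028 [5.556 1.427 0.041] | 205 0.018 [5.7   0.456 0.655] | 207 0.025 [ 5.399 -0.292  0.261] | 209 -0.978 [4.631 0.235 0.841] | 
 28 [0.372 0.268] 205.24368293709253
98.2583
```

The knob hit its zero stop: the torque stepped at about 207–209° and the line reads 205°, against the tick at 206°. One last numeric check, then hand in.

```bash
python3 - <<'E'
from meas import *
np.set_printoptions(suppress=True,precision=4)
im=look((.4614,-.04),np.radians(60),'e1',.24).copy(); im[250:]=0; c=load('e1')[1]
ok=[r for r in rect(c,mask(im,(105,150,60),(125,255,255)),.115,(.46,.0),.1)]; print('blue',ok)
im=look(tr(.03,-.01,0)[:2],AX,'e2',.2).copy(); im[250:]=0; c=load('e2')[1]
m=mask(im,(0,150,60),(5,255,255))|mask(im,(172,150,60),(180,255,255))
for r in rect(c,m,.079,tr(.02,-.05,0)[:2],.15,10): print('red',*r,r[0]@UY-LY)
m=mask(im,(14,125,90),(19,165,255)); m=cv2.morphologyEx(m,cv2.MORPH_OPEN,np.ones((5,5)))
R=rect(c,m,.03,tr(.03,0,0)[:2],.12,150)
for r in R: print('roller',*r,r[0]@UX-HX+.02)
if np.linalg.norm(ok[0][0]-[.461,-.005])<.008 and any(abs(r[0]@UX-HX+.02-.0755)<.004 for r in R): print(ctrl.sign_off(),ctrl.current_t())
E
```

```text
blue [(array([ 0.4609, -0.0074]), 36.96918869018555, 19.41240692138672, 108.97144889831543)]
red [ 0.4661 -0.2463] 16.286869049072266 14.754404067993164 42.757328033447266 -0.04805775081941585
roller [ 0.5385 -0.2539] 56.859413146972656 42.7180290222168 42.46525192260742 0.07493995318085793
the job is handed in; nothing more can be done
the job is handed in; nothing more can be done
```

The job is handed in, about 100 s into the 208 s limit: both rollers are locked in the bay with the bolt fully home, the paddle is upright on its pad (I re-measured it after it was knocked about 25 mm aside mid-run), and the knob is at its zero stop.

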